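# Close the wash tank's filler with its cam-lock coupling

### The job

Close the filler of the board-wash tank: set the breather coupling on the tank's grooved adaptor and, with both cam arms still raised, push it down past the O-ring until it is fully home and stays there. Then swing its two cam arms down, one after the other, until each is fully down and locked. Use a firm hand but force nothing, so that the seal is not crushed nor an arm bent, keep off the tank itself, and leave the other things on the bench where they are.

Things in the scene. Friction and masses are not known exactly. Their poses are not given: they have to be found in the camera images.
- adaptor_top (a point): Grooved filler adaptor, bare aluminium, upright on a low steel tank (250 x 200 x 80 mm, fixed; place and yaw vary). Point: centre of its flat top face, 176 mm above the bench, z up. 45.6 mm diameter, nose bevelled to 39 mm, groove 10 to 40 mm below the top. The tank's other, lower neck with a black screw cap is not used.
- seal: Flat black rubber seal, a disc 33 mm in diameter lying on the adaptor's top face and standing 3.5 mm proud of it; origin at the centre of its underside. The coupling's roof presses on it: 5 N per mm, solid after 2.6 mm. More than a firm push (some 40 N) would crush it.
- adaptor_oring (a point): Centre of the black O-ring round the adaptor's barrel, 49 mm below adaptor_top, z up. The coupling lowered freely stops when its mouth meets this ring, about 10 mm short of home; a push of about 10 to 20 N drives it past. Under the adaptor's foot, 62 mm below its top, is a hexagon collar of 55 mm.
- coupling_spigot (a point): Loose breather coupling (0.4 kg, varies), mouth down on the bench: aluminium cup, 60 mm outside, 63 mm tall, with a round steel spigot on its roof, 32 mm in diameter and 36 mm tall, to carry it by. Point: on the axis half-way up the spigot (18 mm of it above and below), 81 mm above the mouth. z up; +y towards cam arm a, -y towards arm b, so fingers closing along x clear both arms.
- coupling_socket (a point): Centre of the inside of the coupling's roof, 56 mm above its mouth, 25 mm below coupling_spigot, same axes; the bore is 48 mm wide. Pushed past the O-ring it comes down on the seal and the force then climbs steeply (solid about 1 mm above adaptor_top). Let go, it springs back to about 2 mm above adaptor_top and stays: that is home. Locked it sits at about 1.2 mm.
- cam_a (a joint): Hinge of cam arm a (+y side), rad: 0 = fully down and locked, 1.57 = straight out, 2.55 = upper stop. Starts raised at 2.28 to 2.45 and stays where left (about 2 N at the tip); above 2.25 its cam is clear of the bore. Coupling home: goes down under 2 to 10 N at the tip, stiffest from 1.2 to 0.5, then snaps over centre to 0. Not home: the cam jams near 1 rad.
- cam_b (a joint): The same for cam arm b, on the coupling's -y side.
- cam_a_pivot (a point): Pivot of cam arm a on its hinge line, 30.5 mm out from the coupling's axis (at +y) and 31.6 mm above the mouth. x runs along the hinge line.
- cam_b_pivot (a point): The same for cam arm b (at -y).
- cam_a_tip (a point): Near the flared end of cam arm a, a flat steel bar 13 mm wide and 6 mm thick. In the arm's own frame (x along the hinge, -z along the arm, y away from the coupling when the arm is down) it lies 13 mm in y and 50 mm in -z from the pivot; the bar ends 8 mm further.
- cam_b_tip (a point): The same for cam arm b (its frame is turned half round, so its y too points away from the coupling when down).
- drive: Bystander: a bare hard drive, 100 x 70 x 20 mm, lying on the bench; origin at the centre of its underside.
- battery: Bystander: a black laptop battery, 50 x 200 x 20 mm.
- memory: Bystander: a green memory board, 68 x 30 x 5 mm, near the coupling.
- washer: Bystander: a spare rubber seal ring, 34 mm in diameter and 4 mm thick, near the coupling.
- screwdriver: Bystander: a screwdriver, 190 mm long, lying between the tank and the coupling.
- spanner: Bystander: an open-ended spanner, 170 mm long, lying in front of the robot.
- rinse: Bystander: a bottle of rinse, 64 mm in diameter and 160 mm tall, standing on the bench to the right.
Mind the look-alikes: they are no part of the job. Leave any blue or red look-alike of the part that bears coupling_spigot alone.

How it is judged (in metres and radians):
On the way, in this order (a step that is already met when the one before it is completed fails the run):
1. the coupling is pressed home on the adaptor, with both arms still raised (z of coupling_socket in the frame of adaptor_top below 0.003 m and horizontal distance between coupling_socket and adaptor_top below 0.004 m and angle between the z axis of coupling_socket and the z axis of adaptor_top, either way round below 0.06 rad and value of joint each of cam_a, cam_b above 1.9 rad), for 0.2 s.
2. one arm is down and locked, the other still raised (((value of joint cam_a below 0.12 rad and value of joint cam_b above 1 rad) or (value of joint cam_b below 0.12 rad and value of joint cam_a above 1 rad))), for 0.2 s.
At the end, for the whole second after the job is handed in: The coupling sits on the adaptor, home within 3 mm and upright within 0.05 rad, both cam arms fully down (joint below 0.12 rad), and everything is released and at rest (value of joint each of cam_a, cam_b below 0.12 rad and z of coupling_socket in the frame of adaptor_top between -0.003 and 0.003 m and horizontal distance between coupling_socket and adaptor_top below 0.003 m and angle between the z axis of coupling_socket and the z axis of adaptor_top, either way round below 0.05 rad and linear speed of coupling below 0.02 m/s); the robot touches nothing.
It fails at once if the seal is crushed (more than 40 N on it) (contact force between coupling and seal above 40 N).
It fails at once if a cam arm is forced (more than 25 N on it) (contact force between the fingers and cam_a above 25 N or contact force between the fingers and cam_b above 25 N).
It fails at once if the tank itself is struck or leaned on by the robot (contact force between any of the fingers, the arm and tank above 10 N).
It fails at once if another thing on the bench is disturbed (distance of any of drive, battery, memory, washer, screwdriver, spanner, rinse from where it was at the start of the episode above 0.03 m).
It also fails if it takes over 72 s, if anything falls off the work surface, if the arm or the gripper's body presses on something with over 40 N, if the wrist force passes 120 N, or if a joint passes its speed limit or range.

### The arm

A 6-joint arm with a two-finger parallel gripper is mounted at the origin on the work surface. World frame = base frame: x ahead of the robot, y to its left, z up, the work surface at z = 0. Lengths are in mm, angles in rad, forces in N, time in s.
With the tool pointing down it reaches from about 350 to 975 mm from the base axis. Payload 7.1 kg.
Tool frame: the origin (TCP) lies on the front face of the gripper's body, between the roots of the fingers; the fingertips stand 80 mm ahead of it and the grasp point (between the pads) lies 61 mm ahead of it (env.tips_ahead is the distance from the TCP to the fingertips, in mm); z points along the fingers, y is the direction in which the jaws open and shut (so a half turn about z gives the same grasp; the last joint's range is limited). The gripper opens to 88 mm and grips with 3 to 60 N. Pads are 20 mm wide; open, the fingers measure 115 mm over their backs; the gripper's body (75 mm by 178 mm) begins 61 mm behind the grasp point.
Start: joints at [-0.019, 0.423, 1.63, -0, 1.089, -0.019], TCP at [624.984, 0.026, 302.675] pointing down, gripper open.
Joint ranges: [-3, 3], [-0.9, 2.11], [0.09, 2.58], [-1.31, 4.45], [0.11, 2.69], [-2.54, 2.54]. Speed limits (rad/s): [2.39, 2.39, 3.01, 3.14, 3.14, 3.14].

### API

Orientations are given as a unit quaternion [x, y, z, w].
In Python, from station import env, set_gripper, viewer, workorder gives the robot as it stands. Calls block until the motion is done:
- env.reach(position, orientation): joint-space move of the TCP to a pose.
- env.move_l(position, rot=None, rate=150, f_stop=None): straight line of the TCP; rot=None keeps the orientation; rate is the mean speed in mm/s. With f_stop (N) it stops when the force on the tool has changed by that much, and returns True; else False.
- env.move_joints(angles): joint-space move.
- set_gripper(opening): finger opening in mm; the grip force is fixed at half the most; returns when the fingers have stopped.
- env.hold(seconds).
- env.ik(position, orientation): joint angles nearest the present ones, or None.
- env.read_state(): the state.
- viewer.camera(name): name is "scene" or "side" or "wrist"; returns the picture (400x640x3 uint8, blue, green, red); there is no depth.
- viewer.camera_params(name): a dict with "fx", "fy", "cx", "cy" (pixels), "pose" (4x4, takes a point from camera to world coordinates); the wrist camera has in their place "tool_from_camera" (4x4, takes a point from camera to tool coordinates, whose origin is the TCP and whose axes are the flange's). Camera axes: x right, y up, looking along -z (the intrinsics and any distortion apply to the point x, -y, -z); pixel columns grow to the right and rows downward; lengths in mm; the calibration is good to about 2 mm. The wrist camera is an equidistant fisheye: a pixel r from the principal point sees the ray r / f radians off the axis. A picture is of the moment at which its call begins: read the wrist's pose just before it. camera_params takes no time and is no camera call.
A pose or a line that the arm cannot do raises env.IKError and nothing moves.
- workorder.sign_off(): hands the job in, once; it reports no verdict.
The state is a dict: "time_s": time; "qpos": joint angles; "dq": joint speeds; "tau": joint torques, N m; "tool_pos": TCP position; "orientation": TCP orientation; "force": force on the tool from outside, world axes, zero at the start; "wrist_torque": the same for the moment, N m; "width": finger opening in mm.
Only numpy, scipy, OpenCV 4.12 (cv2) and the standard library are available. Lean on these libraries where they do the work, as an engineer would, in place of code of your own. Each camera call takes 0.05 s, during which the arm holds its last target.

## Working session

There is one attempt and no reset: what is moved stays moved. The work goes in short steps, each a Python script; the robot and the scene stay as the last script left them, time stands still between calls to the robot, and variables do not carry over. Pictures are saved under pics/ and viewed, and the job is handed in when it is done.

```bash
ls; mkdir -p pics; python3 - <<'E'
from station import env, set_gripper, viewer, workorder
import cv2
for n in ["scene","side","wrist"]:
    s=env.read_state()
    im=viewer.camera(n); cv2.imwrite(f"pics/{n}0.png",im)
    p=viewer.camera_params(n); print(n,p)
print(s, env.tips_ahead)
E
```

```text
pics
scene {'fx': 461.9139941581506, 'fy': 461.9139941581506, 'cx': 323.12131906865176, 'cy': 189.86961731765896, 'pose': array([[-6.10856280e-01, -5.37783151e-01,  5.81071327e-01,
         1.36155972e+03],
       [ 7.91672082e-01, -4.24600659e-01,  4.39283047e-01,
         5.82588107e+02],
       [ 1.04842469e-02,  7.28356755e-01,  6.85117886e-01,
         1.07545215e+03],
       [ 0.00000000e+00,  0.00000000e+00,  0.00000000e+00,
         1.00000000e+00]])}
side {'fx': 363.33573363501125, 'fy': 363.33573363501125, 'cx': 319.9292842904399, 'cy': 192.97054404173895, 'pose': array([[ 9.98450626e-01,  2.63308029e-02, -4.90207643e-02,
         4.90761737e+02],
       [-5.48050982e-02,  6.17800337e-01, -7.84422810e-01,
        -7.93299092e+02],
       [ 9.63056233e-03,  7.85894034e-01,  6.18286196e-01,
         7.07303421e+02],
       [ 0.00000000e+00,  0.00000000e+00,  0.00000000e+00,
         1.00000000e+00]])}
wrist {'fx': 309.70691628693146, 'fy': 309.70691628693146, 'cx': 313.994788923747, 'cy': 197.2102822363982, 'tool_from_camera': array([[ 4.04320869e-05,  9.67948890e-01,  2.5114
[... 274 characters left out ...]
1.00000000e+00]])}
{'time_s': 0.1, 'qpos': array([-1.90115083e-02,  4.23778232e-01,  1.63055536e+00,  1.79269065e-07,
        1.08862339e+00, -1.90059965e-02]), 'dq': array([-0.00078768, -0.00246178, -0.00048273,  0.00041466,  0.00109579,
        0.00024218]), 'tau': array([ 6.49496542e-04, -5.45618248e+01, -2.74323839e+01,  6.46709581e-02,
        1.88581715e-02,  1.54216096e-06]), 'tool_pos': array([6.24629218e+02, 2.56128507e-02, 3.01993615e+02]), 'orientation': array([ 7.07108595e-01,  7.07104638e-01, -4.73048120e-04, -4.91497427e-04]), 'force': array([-0.03462156, -0.24997458, -0.96626698]), 'wrist_torque': array([ 0.03398419,  0.01283253, -0.02394951]), 'width': 87.83047229725447} 80.0
```

View pics/scene0.png

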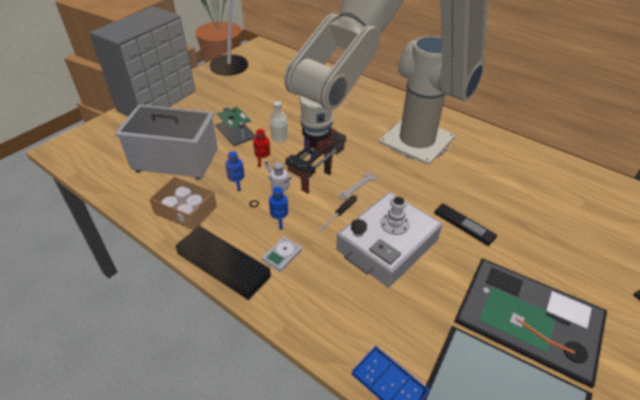

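View pics/side0.png

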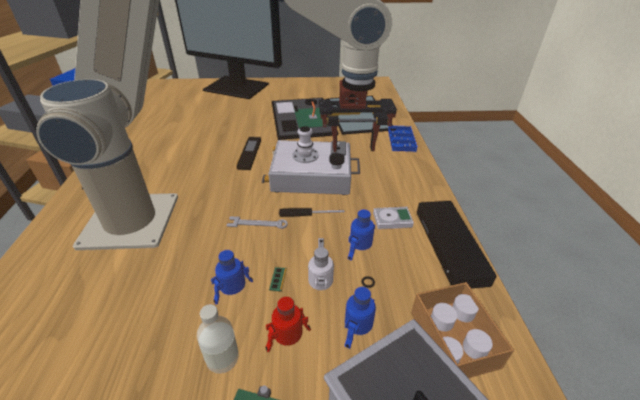

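View pics/wrist0.png

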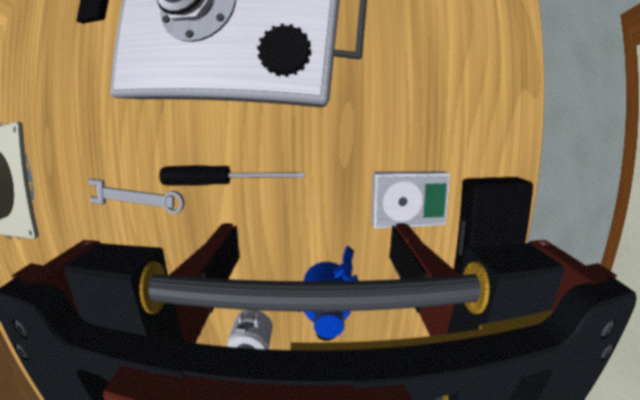

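The side view shows the steel coupling at about (320,268), between the blue look-alikes and right of the memory board. The adaptor is on the tank at (305,145). In the scene view the coupling is at (279,178) and the adaptor at (398,208).

```bash
cat > h.py <<'E'
from station import env, set_gripper, viewer, workorder
import numpy as np, cv2
from scipy.spatial.transform import Rotation as R
def ray(n,uv,P,tool=None):
    u,v=uv; a=(u-P['cx'])/P['fx']; b=(v-P['cy'])/P['fy']
    if n=='wrist':
        r=np.hypot(a,b); k=np.sin(r)/r if r>1e-9 else 1
        d=np.array([a*k,-b*k,-np.cos(r)])
        T=tool@P['tool_from_camera']
    else:
        d=np.array([a,-b,-1.]); T=P['pose']
    d=T[:3,:3]@d
    return T[:3,3],d/np.linalg.norm(d)
def proj(n,X,P,tool=None):
    T=P['pose'] if n!='wrist' else tool@P['tool_from_camera']
    p=T[:3,:3].T@(np.asarray(X,float)-T[:3,3]); x,y,z=p[0],-p[1],-p[2]
    if n=='wrist':
        q=np.hypot(x,y); th=np.arctan2(q,z); return P['cx']+P['fx']*th*x/q,P['cy']+P['fy']*th*y/q
    return P['cx']+P['fx']*x/z,P['cy']+P['fy']*y/z
def plane(o,d,z): return o+d*(z-o[2])/d[2]
def tri(rays):
    A=np.zeros((3,3));b=np.zeros(3)
    for o,d in rays:
        M=np.eye(3)-np.outer(d,d);A+=M;b+=M@o
    X=np.linalg.solve(A,b)
    return X,[np.linalg.norm((np.eye(3)-np.outer(d,d))@(X-o)) for o,d in rays]
def toolT(s=None):
    s=s or env.read_state(); T=np.eye(4);T[:3,:3]=R.from_quat(s['orientation']).as_matrix();T[:3,3]=s['tool_pos'];return T
def shot(n,name,crop=None,scale=1):
    T=toolT(); im=viewer.camera(n); cv2.imwrite(f'pics/{name}_raw.png',im)
    o=im
    if crop: x0,y0,x1,y1=crop;o=im[y0:y1,x0:x1]
    if scale!=1:o=cv2.resize(o,None,fx=scale,fy=scale,interpolation=cv2.INTER_CUBIC)
    cv2.imwrite(f'pics/{name}.png',o); np.save(f'pics/{name}_T.npy',T); return im,T
E
python3 - <<'E'
from h import *
S=viewer.camera_params('scene');D=viewer.camera_params('side')
for nm,a,b in [('coup top',(278,166),(320,250)),('adaptor top',(399,202),(305,131))]:
    X,e=tri([ray('scene',a,S),ray('side',b,D)]);print(nm,X,e)
    z=99 if 'c' == nm[0] else 176
    print(plane(*ray('scene',a,S),z),plane(*ray('side',b,D),z))
for n,c,sc in [('scene0',(230,120,330,240),6),('side0',(230,210,410,350),4)]:
    im=cv2.imread(f'pics/{n}.png');x0,y0,x1,y1=c
    cv2.imwrite(f'pics/{n}_z.png',cv2.resize(im[y0:y1,x0:x1],None,fx=sc if sc<5 else 5,fy=sc if sc<5 else 5,interpolation=cv2.INTER_CUBIC))
E
```

```text
coup top [ 529.99591255 -229.59303705   97.01764699] [np.float64(2.632032440283818), np.float64(2.632032440283732)]
[ 534.64289631 -228.31811314   99.        ] [ 527.73883143 -229.44897389   99.        ]
adaptor top [503.431181   198.20256828 169.83338237] [np.float64(1.5999914598602616), np.float64(1.5999914598602838)]
[507.21200318 200.94555504 176.        ] [504.4498516  184.63848122 176.        ]
```

View pics/scene0_z.png

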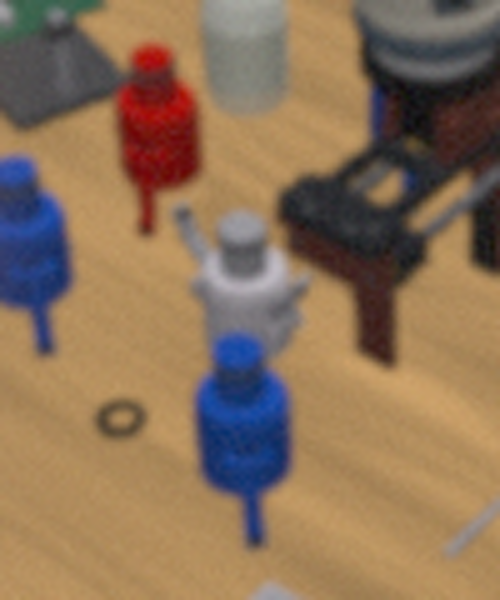

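View pics/side0_z.png

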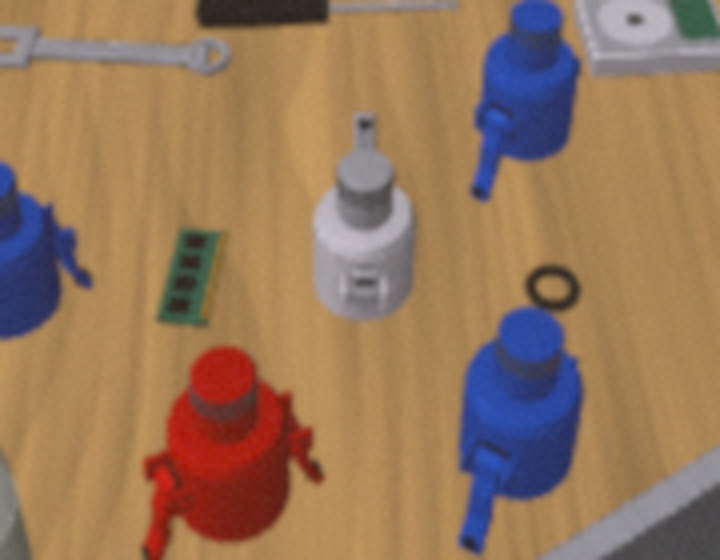

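```bash
python3 - <<'E'
from h import *
q=[.70710678,.70710678,0,0]
env.reach([505,126,400],q); env.hold(0.3); shot('wrist','w_ad')
env.reach([530,-290,330],q); env.hold(0.3); shot('wrist','w_co')
print(env.read_state()['time_s'],env.read_state()['tool_pos'],env.read_state()['force'])
E
```

```text
3.225 [ 530.25021746 -289.51135746  330.15960129] [-0.01715394  0.06032146 -0.63139176]
```

View pics/w_ad.png

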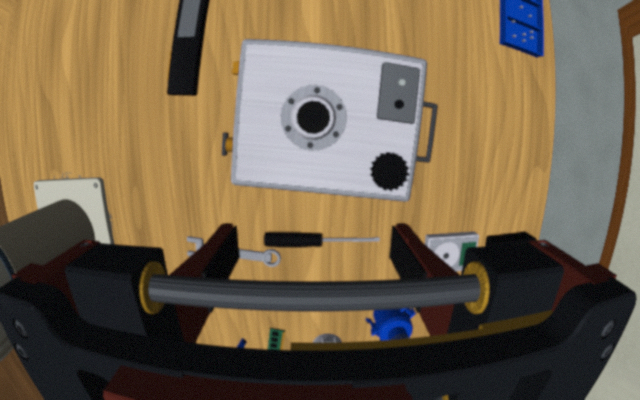

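View pics/w_co.png

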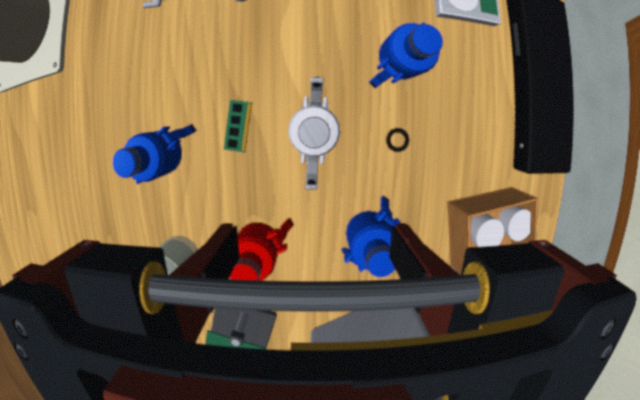

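```bash
python3 - <<'E'
from h import *
W=viewer.camera_params('wrist')
# seal: dark blob
im=cv2.imread('pics/w_ad_raw.png');T=np.load('pics/w_ad_T.npy')
g=cv2.cvtColor(im,cv2.COLOR_BGR2GRAY)
def big(m,seed,box):
    x0,y0,x1,y1=box; mm=np.zeros_like(m);mm[y0:y1,x0:x1]=m[y0:y1,x0:x1]
    n,l,st,ce=cv2.connectedComponentsWithStats(mm); 
    k=l[seed[1],seed[0]]; return (l==k).astype(np.uint8),st[k],ce[k]
m,st,ce=big((g<70).astype(np.uint8),(313,117),(285,90,345,150)); print('seal',st,ce)
c,_=cv2.findContours(m,0,1);e=cv2.fitEllipse(max(c,key=len));print(e)
P=[plane(*ray('wrist',(u,v),W,T),179.5) for u,v in max(c,key=len)[:,0]]; P=np.array(P)[:,:2]
(cx,cy),r=cv2.minEnclosingCircle(P.astype(np.float32)); print('seal',plane(*ray('wrist',ce,W,T),179.5),cx,cy,2*r)
S=viewer.camera_params('scene');D=viewer.camera_params('side')
X=plane(*ray('wrist',ce,W,T),179.5);print('pred',proj('scene',X,S),proj('side',X,D))
# coupling zoom
im=cv2.imread('pics/w_co_raw.png')
cv2.imwrite('pics/w_co_z.png',cv2.resize(im[65:200,265:365],None,fx=4,fy=4,interpolation=cv2.INTER_CUBIC))
im=cv2.imread('pics/w_ad_raw.png')
cv2.imwrite('pics/w_ad_z.png',cv2.resize(im[75:160,270:360],None,fx=5,fy=5,interpolation=cv2.INTER_CUBIC))
E
```

```text
seal [298 102  31  31 772] [312.88471503 116.77849741]
((312.8927001953125, 116.78661346435547), (30.379343032836914, 30.56328773498535), 87.94868469238281)
seal [502.88555362 195.71058196 179.5       ] 502.9375915527344 195.66140747070312 30.460960388183594
pred (np.float64(398.32960777194165), np.float64(199.42089771349578)) (np.float64(304.3838013195433), np.float64(128.21562901559813))
```

View pics/w_co_z.png

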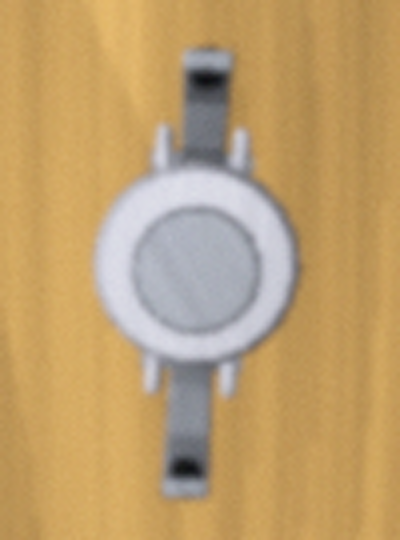

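View pics/w_ad_z.png

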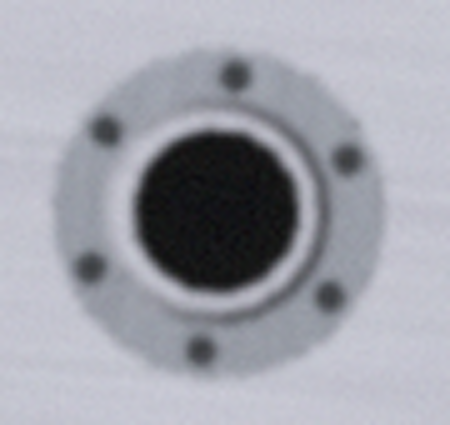

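The spigot circle sits at about (314.3,132.5) and the arms lie near ±y, with a yaw of about -0.05. The seal disc is at (312.9,116.8). Next I measure the spigot and grasp it.

```bash
python3 - <<'E'
from h import *
W=viewer.camera_params('wrist')
T=np.load('pics/w_co_T.npy'); im=cv2.imread('pics/w_co_raw.png')
g=cv2.medianBlur(cv2.cvtColor(cv2.resize(im[65:200,265:365],None,fx=4,fy=4,interpolation=cv2.INTER_CUBIC),cv2.COLOR_BGR2GRAY),5)
for p2 in (40,25):
    print(cv2.HoughCircles(g,cv2.HOUGH_GRADIENT,1,400,param1=80,param2=p2,minRadius=55,maxRadius=75), cv2.HoughCircles(g,cv2.HOUGH_GRADIENT,1,400,param1=80,param2=p2,minRadius=90,maxRadius=115))
def w(u,v,z): return plane(*ray('wrist',(265+u/4,65+v/4),W,T),z)
print('spigot',w(197,270,99), 'edges',w(132,270,99)-w(262,270,99),w(197,205,99)-w(197,335,99))
print('roof',w(197,264,63))
a=(w(202,148,50)); b=w(190,373,50); d=a-b; print('yaw ears',np.arctan2(-d[0],d[1]))
a=(w(208,60,80)); b=w(186,488,80); d=a-b; print('yaw tips',np.arctan2(-d[0],d[1]),a,b)
E
```

```text
None None
[[[197.5 271.5  64.3]]] [[[194.5 265.5  95.9]]]
spigot [ 529.25189712 -234.77684871   99.        ] edges [-32.63743416  -0.04070646   0.        ] [-0.03977906 32.91064641  0.        ]
roof [ 529.26701452 -234.7072309    63.        ]
yaw ears -0.051716132096022716
yaw tips -0.049732115000868084 [ 532.0932798  -179.17399778   80.        ] [ 526.31765012 -295.21304636   80.        ]
```

```bash
python3 - <<'E'
from h import *
q0=R.from_quat([.70710678,.70710678,0,0]); q=(R.from_euler('z',-0.051)*q0).as_quat()
set_gripper(60)
x,y=529.26,-235.0
env.reach([x,y,200],q)
s=env.move_l([x,y,144.8],rate=80,f_stop=8); st=env.read_state(); print(s,st['tool_pos'],st['force'],st['time_s'])
set_gripper(20)
st=env.read_state(); print(st['width'],st['force'],st['tool_pos'])
env.move_l([x,y,200],rate=100); env.hold(.3)
st=env.read_state(); print(st['width'],st['force'],st['time_s'])
shot('side','s_lift',(220,150,420,330),4)
shot('wrist','w_lift')
E
```

```text
False [ 529.39156801 -235.04154898  144.80352582] [ 0.35687372 -0.28413132  0.83726994] 5.3083
31.666523725935015 [0.96993753 0.05580305 0.83428473] [ 529.52518742 -235.09914844  145.00978875]
32.12215731876218 [ 0.38270177 -0.51717262 -5.06937503] 6.8667
```

View pics/s_lift.png

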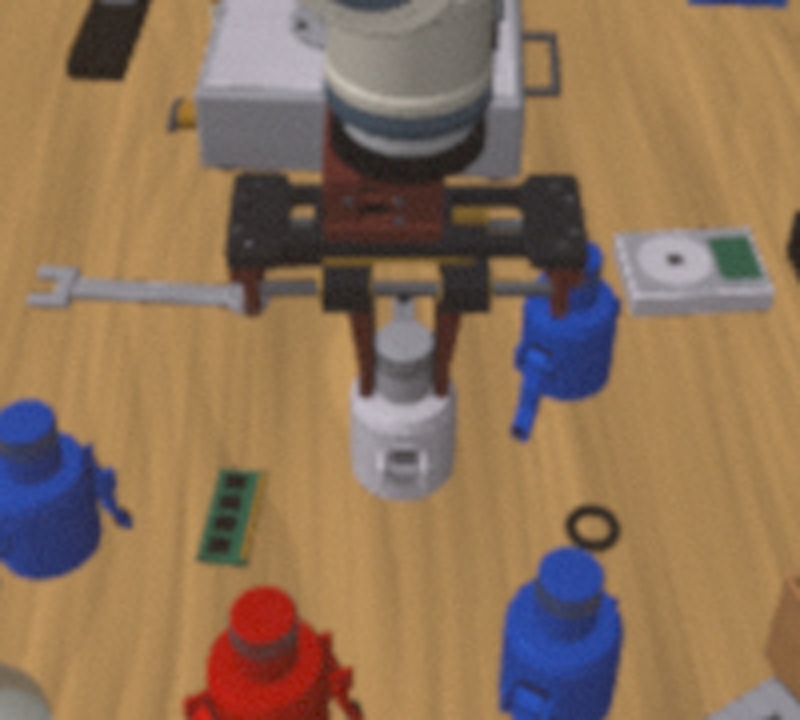

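```bash
python3 - <<'E'
from h import *
q=[.70710678,.70710678,0,0]
p=env.read_state()['tool_pos']
env.move_l([p[0],p[1],350],rate=200)
env.reach([502.9,195.6,350],q); env.hold(.3)
s=env.move_l([502.9,195.6,328],rate=60,f_stop=8)
st=env.read_state(); print(s,st['tool_pos'],st['force'],st['wrist_torque'],st['time_s'])
shot('side','s_ab',(220,20,420,170),4); shot('scene','c_ab',(340,110,460,280),3.5)
E
```

```text
False [502.74956643 195.60723207 327.50805752] [ 0.4631416  -0.08014128 -3.41923222] [0.05593002 0.04622461 0.00959958] 10.275
```

View pics/s_ab.png

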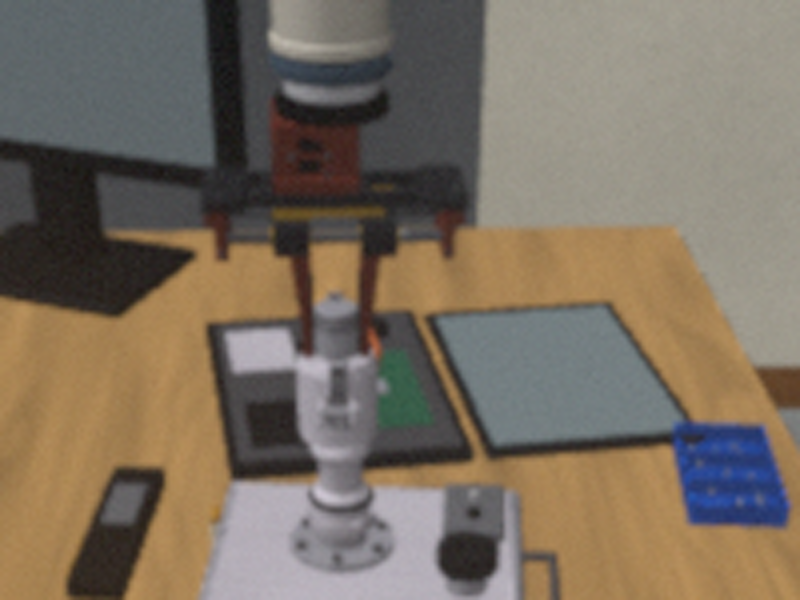

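View pics/c_ab.png

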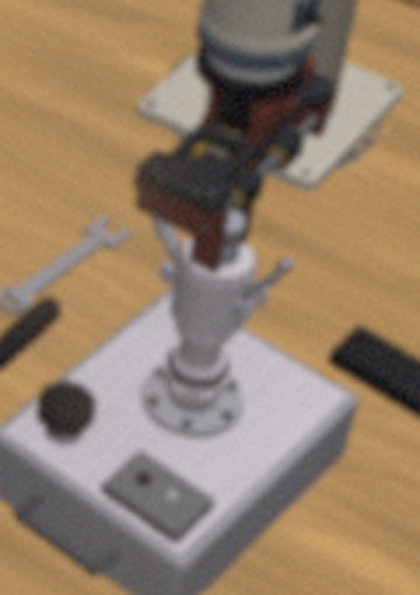

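The cup is centred over the adaptor in both views, so I lower it gently.

```bash
python3 - <<'E'
from h import *
for z in (310,295,282):
    s=env.move_l([502.9,195.6,z],rate=40,f_stop=7)
    st=env.read_state(); print(s,st['tool_pos'].round(2),st['force'].round(2),st['wrist_torque'].round(2),round(st['width'],2),st['time_s'])
    if s: break
E
```

```text
False [502.82 195.59 309.79] [ 0.76  0.33 -3.65] [0.03 0.01 0.04] 31.99 10.975
False [502.81 195.56 294.72] [-0.29 -0.22 -4.71] [-0.03 -0.03 -0.02] 31.58 11.5
False [502.84 195.54 281.71] [ 0.64 -0.33 -4.31] [ 0.03 -0.1   0.01] 31.49 11.975
```

```bash
python3 - <<'E'
from h import *
for z in (277,274,272,270,268.5,267.5,266.8):
    s=env.move_l([502.9,195.6,z],rate=20,f_stop=24)
    st=env.read_state(); print(z,s,st['tool_pos'].round(2),st['force'].round(2),round(st['width'],2),st['time_s'])
    if s or st['force'][2]>24: break
E
```

```text
277 False [502.92 195.55 276.97] [ 0.03 -0.72 -5.25] 31.51 12.375
274 False [503.51 195.63 274.44] [ 2.54 -1.77  0.5 ] 31.36 12.675
272 False [503.64 195.68 272.55] [ 2.82 -1.65  1.55] 31.24 12.925
270 False [503.49 195.57 270.  ] [ 5.7  -2.19 -2.27] 31.54 13.175
268.5 False [503.4  195.69 268.73] [ 3.42 -2.12  1.43] 31.43 13.425
267.5 False [503.38 195.73 267.9 ] [ 4.14 -1.93  4.19] 31.41 13.675
266.8 False [503.4  195.69 267.29] [ 4.4  -2.7   6.39] 31.36 13.925
```

```bash
python3 - <<'E'
from h import *
for z in (266.2,265.6,265.0,264.4,263.8):
    s=env.move_l([502.9,195.6,z],rate=15,f_stop=12)
    st=env.read_state(); print(z,s,st['tool_pos'].round(2),st['force'].round(2),round(st['width'],2),st['time_s'])
    if s or st['force'][2]>16: break
shot('side','s_pr',(220,20,420,170),4); shot('scene','c_pr',(340,110,460,280),3.5)
E
```

```text
266.2 False [503.42 195.72 267.06] [ 2.88 -1.85  9.09] 31.82 14.175
265.6 False [503.42 195.75 266.68] [ 2.69 -2.55 10.8 ] 31.64 14.425
265.0 False [503.43 195.77 266.22] [ 2.74 -2.2  12.05] 31.83 14.675
264.4 False [503.44 195.73 265.86] [ 1.34 -1.83 14.98] 31.4 14.925
263.8 False [503.45 195.73 265.64] [ 0.15 -3.32 18.58] 31.63 15.175
```

View pics/s_pr.png

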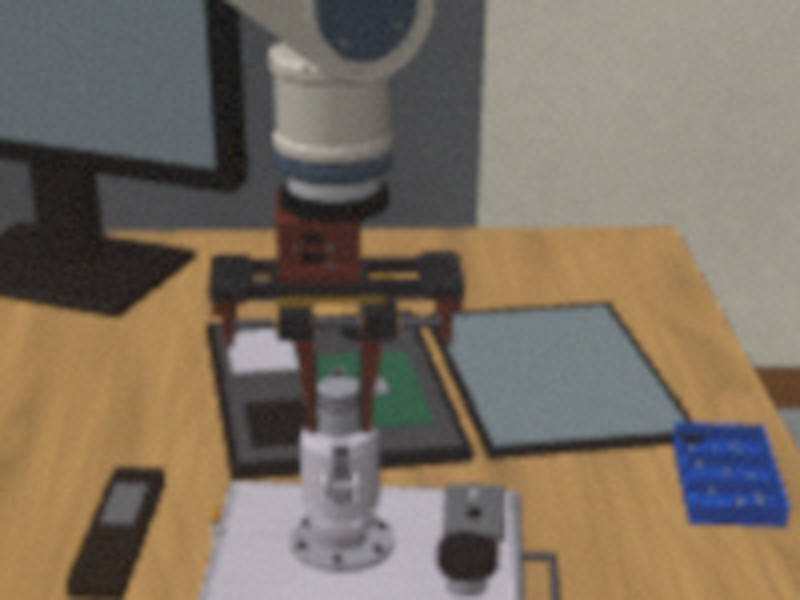

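View pics/c_pr.png

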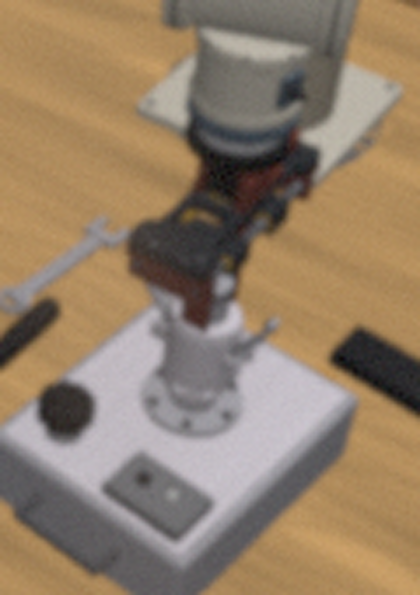

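```bash
python3 - <<'E'
from h import *
p=env.read_state()['tool_pos']
env.move_l([503.4,195.7,267],rate=20)
st=env.read_state(); print(st['tool_pos'].round(2),st['force'].round(2))
set_gripper(60)
st=env.read_state(); print(st['tool_pos'].round(2),st['force'].round(2))
env.move_l([503.4,195.7,345],rate=150)
env.reach([503,126,400],[.70710678,.70710678,0,0]); env.hold(.3)
shot('side','s_re',(220,20,420,170),4); shot('scene','c_re',(340,110,460,280),3.5)
shot('wrist','w_re',(250,50,380,190),4)
st=env.read_state(); print(st['tool_pos'].round(2),st['force'].round(2),st['time_s'])
E
```

```text
[503.5  195.75 267.19] [ 3.3  -1.78  5.33]
[503.29 195.72 266.89] [-0.04 -0.84  0.24]
[502.89 126.42 399.53] [ 0.33 -0.58 -0.48] 17.7833
```

View pics/s_re.png

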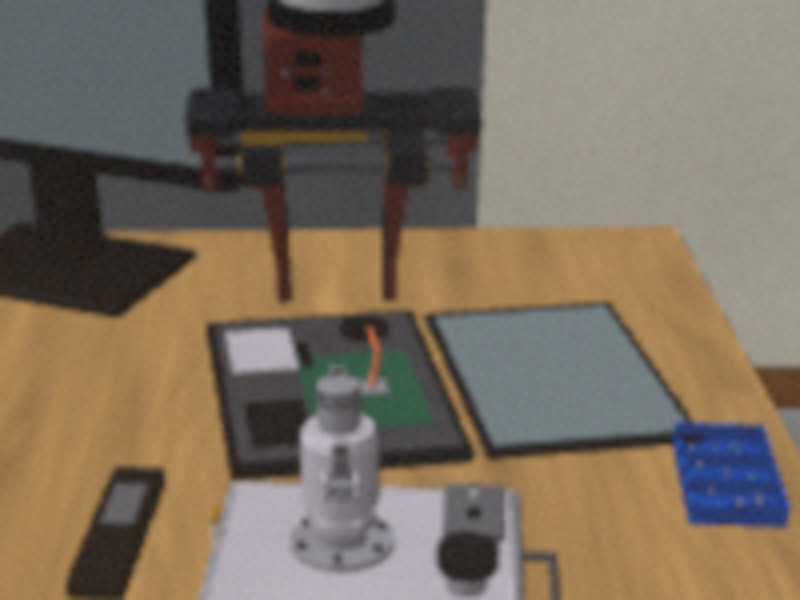

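View pics/w_re.png

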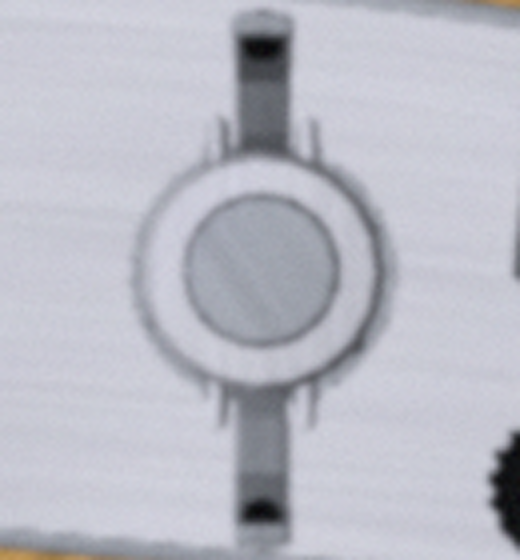

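```bash
cat > arm.py <<'E'
from h import *
q0=R.from_quat([.70710678,.70710678,0,0])
def way(sg,ax,th,s=45,pen=0,zp=153.6):
    phi=np.interp(th,[0.2,1.3],[0.5,0.0])
    n=np.array([np.cos(th),np.sin(th)]); t=np.array([np.sin(th),-np.cos(th)]) # (r,z)
    p=np.array([30.5,zp])+n*(16-pen)+t*s
    l=np.array([np.cos(phi),-np.sin(phi)]) # lateral, outward
    a=np.array([-np.sin(phi),-np.cos(phi)])
    k=10*np.sign(l@n) if abs(l@n)>0.02 else 0
    k=10*np.clip(l@n/0.3,-1,1)
    c=p+k*l              # tip centre
    tcp=c-80*a
    return np.array([ax[0],ax[1]+sg*tcp[0],tcp[1]]),(R.from_euler('x',-sg*phi)*q0).as_quat()
E
python3 - <<'E'
from arm import *
W=viewer.camera_params('wrist');T=np.load('pics/w_re_T.npy')
w=lambda u,v,z:plane(*ray('wrist',(250+u/4,50+v/4),W,T),z)
print('axis',w(262,270,221)); print('ends',w(262,14,204),w(262,543,204)); print('dia',w(184,270,221)-w(340,270,221))
S=viewer.camera_params('scene');D=viewer.camera_params('side')
print('side pred of spigot top', [ (np.array(proj('side',[503,196,z],D))-[220,20])*4 for z in (221,229)])
print('scene pred', [ (np.array(proj('scene',[503,196,z],S))-[340,110])*3.5 for z in (221,229)])
ax=(503.1,195.7)
for th in np.arange(2.45,-.05,-.25):
    p,q=way(1,ax,th); p2,q2=way(-1,ax,th); print(round(th,2),p.round(1),env.ik(p,q) is not None,env.ik(p2,q2) is not None)
E
```

```text
axis [502.53620249 196.0327359  221.        ]
ends [502.53367112 254.16419457 204.        ] [502.68632432 134.12235003 204.        ]
dia [-32.40087713  -0.05432723   0.        ]
side pred of spigot top [array([336.73953545, 382.50498491]), array([336.55346556, 372.55712569])]
scene pred [array([210.92818923, 275.0078516 ]), array([212.22199039, 267.44343045])]
2.45 [503.1 232.6 278.5] True True
2.2 [503.1 243.2 273. ] True True
1.95 [503.1 252.1 265.1] True True
1.7 [503.1 264.5 255.3] True True
1.45 [503.1 276.8 244.1] True True
1.2 [503.1 287.6 231.7] True True
0.95 [503.1 294.7 217.8] True True
0.7 [503.1 298.6 203.8] True True
0.45 [503.1 299.6 190.4] True True
0.2 [503.1 298.  178.1] True True
```

View pics/c_re.png

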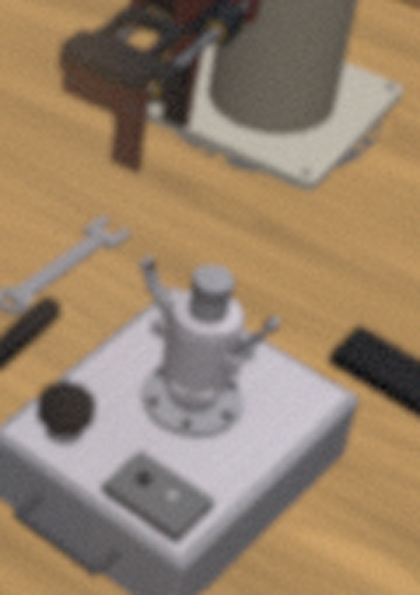

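```bash
cat > push.py <<'E'
import sys
from arm import *
def run(sg,ths,pen,first):
    ax=(503.0,195.8)
    if first:
        set_gripper(0)
        p,q=way(sg,ax,2.52); p=p.copy(); 
        env.reach([p[0],p[1],345],q); env.move_l(p,rate=100,f_stop=6)
    env.hold(.1); f0=env.read_state()['force']
    for th in ths:
        p,q=way(sg,ax,th,pen=pen)
        F=np.linalg.norm(env.read_state()['force']-f0)
        s=env.move_l(p,rot=q,rate=45,f_stop=max(2,16-F)); st=env.read_state(); f=st['force']-f0
        print(round(th,2),s,st['tool_pos'].round(1),f.round(1),round(st['time_s'],2))
        if s: break
E
python3 - <<'E'
from push import *
run(1,[2.35,2.2,2.05,1.9,1.75,1.6,1.45,1.3],1,True)
shot('scene','c_a1',(340,110,460,280),3.5)
E
```

```text
2.35 False [503.  238.2 276. ] [0.5 0.5 0.6] 20.57
2.2 False [502.9 244.1 272. ] [ 1.8  0.1 -0.4] 20.88
2.05 False [502.9 249.5 267.4] [ 0.7 -0.5 -0.6] 21.19
1.9 False [502.9 254.2 262.1] [ 1.  -0.1  0.7] 21.5
1.75 False [502.9 262.3 256.1] [1.  0.7 0.5] 21.87
1.6 False [503.  270.3 249.7] [1.4 0.6 0.7] 22.24
1.45 False [502.9 277.1 242.8] [1.5 0.5 0.4] 22.61
1.3 False [502.8 282.8 235.6] [0.5 0.9 0.3] 22.96
```

View pics/c_a1.png

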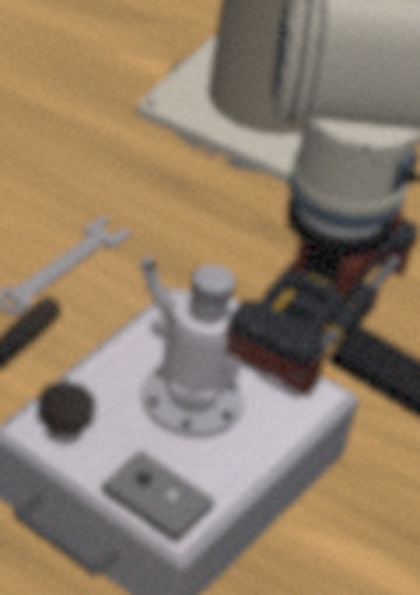

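```bash
python3 - <<'E'
from push import *
shot('side','s_a1',(270,80,350,160),7); shot('wrist','w_a1')
E
```

```text
(no output)
```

View pics/s_a1.png

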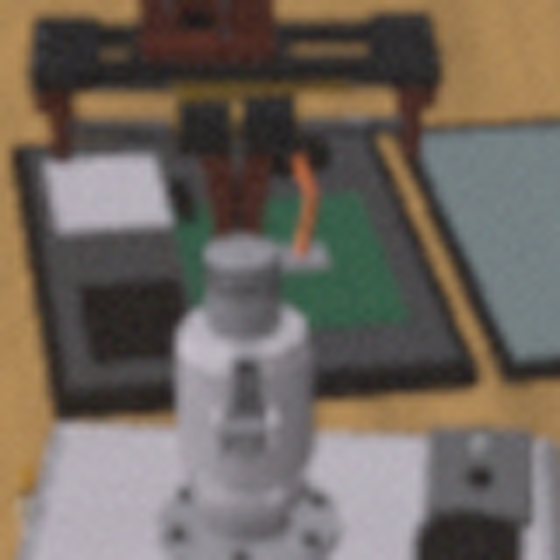

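View pics/w_a1.png

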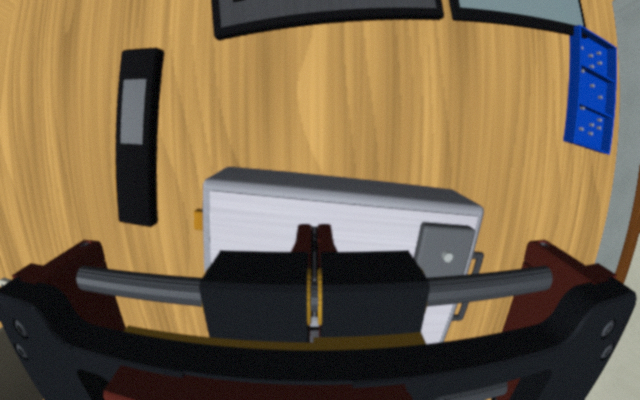

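Arm a's tip, seen before above the spigot in the side view, is gone, so the arm is moving down with the fingers. I continue the push.

```bash
python3 - <<'E'
from push import *
run(1,[1.15,1.0,.85,.7,.55,.45,.35,.25,.15],1,False)
shot('scene','c_a2',(340,110,460,280),3.5)
E
```

```text
1.15 False [502.9 289.2 227.9] [ 0.2 -0.6  0.2] 23.58
1.0 False [503.  293.1 219.8] [-0.   0.4  0. ] 23.94
0.85 False [503.  296.1 211.4] [ 0.1 -0.3 -0. ] 24.29
0.7 False [502.9 298.  203.1] [0.8 0.4 1.1] 24.63
0.55 False [502.8 298.8 195. ] [ 0.2  0.1 -0.3] 24.97
0.45 False [502.9 298.8 189.8] [0.2 0.5 0.4] 25.23
0.35 False [502.9 298.4 184.8] [0.3 0.5 0.6] 25.49
0.25 False [502.9 297.6 180. ] [-0.4 -0.1  0. ] 25.75
0.15 False [502.9 294.8 176.6] [0.8 0.6 0.6] 26.0
```

View pics/c_a2.png

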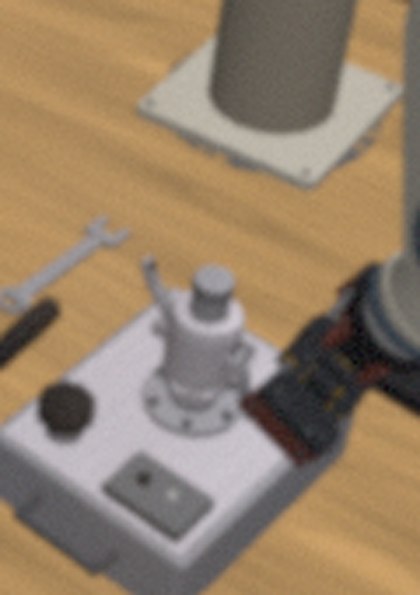

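```bash
python3 - <<'E'
from push import *
im=cv2.imread('pics/c_a2_raw.png');cv2.imwrite('pics/c_a2z.png',cv2.resize(im[170:245,370:440],None,fx=8,fy=8,interpolation=cv2.INTER_CUBIC))
S=viewer.camera_params('scene')
for th in (1.3,1.0,.7,.3,0):
    for s in (20,50):
        p=np.array([30.5,153.6])+13*np.array([np.cos(th),np.sin(th)])+s*np.array([np.sin(th),-np.cos(th)])
        u=(np.array(proj('scene',[503,196+p[0],p[1]],S))-[370,170])*8; print(th,s,u.round())
E
```

```text
1.3 20 [354. 342.]
1.3 50 [425. 396.]
1.0 20 [354. 357.]
1.0 50 [411. 423.]
0.7 20 [348. 370.]
0.7 50 [387. 440.]
0.3 20 [334. 381.]
0.3 50 [344. 448.]
0 20 [318. 383.]
0 50 [307. 441.]
```

View pics/c_a2z.png

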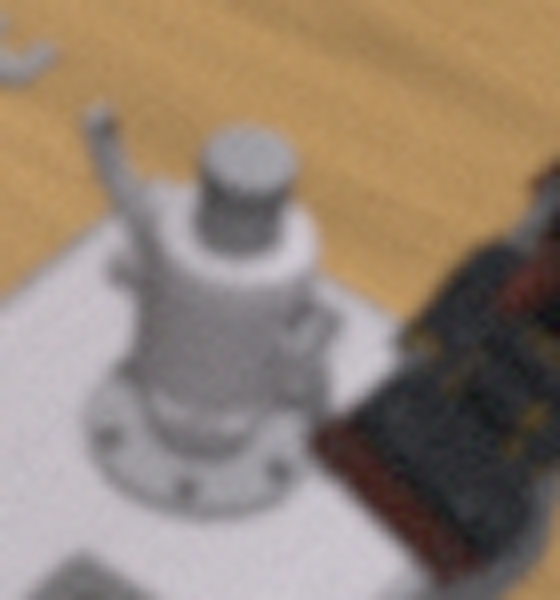

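```bash
python3 - <<'E'
from push import *
st=env.read_state();p=st['tool_pos']
env.move_l([p[0],p[1]+30,p[2]+17],rate=120)
env.move_l([p[0],p[1]+30,345],rot=q0.as_quat(),rate=200)
env.reach([503,126,400],q0.as_quat()); env.hold(.2)
im,_=shot('scene','c_a3',(370,170,440,245),8)
shot('wrist','w_a3',(250,50,380,190),4)
print(env.read_state()['time_s'])
E
```

```text
28.525
```

View pics/c_a3.png

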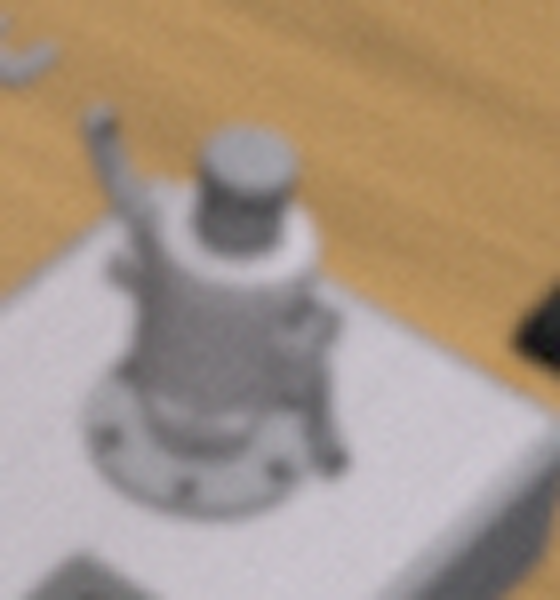

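View pics/w_a3.png

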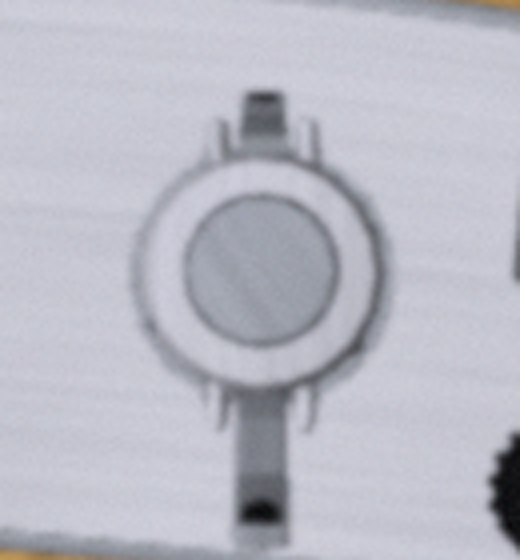

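```bash
python3 - <<'E'
from push import *
S=viewer.camera_params('scene');W=viewer.camera_params('wrist');T=np.load('pics/w_a3_T.npy')
for th in (0,.12,.25,.4,.6):
  for y in (10,16):
    p=np.array([30.5,153])+y*np.array([np.cos(th),np.sin(th)])+58*np.array([np.sin(th),-np.cos(th)])
    X=[502.7,196+p[0],p[1]]
    print(th,y,((np.array(proj('scene',X,S))-[370,170])*8).round(),((np.array(proj('wrist',X,W,T))-[250,50])*4).round())
E
```

```text
0 10 [296. 453.] [261. 144.]
0 16 [311. 461.] [261. 125.]
0.12 10 [314. 459.] [261. 121.]
0.12 16 [329. 465.] [261. 102.]
0.25 10 [332. 463.] [261.  98.]
0.25 16 [347. 468.] [261.  78.]
0.4 10 [353. 465.] [261.  71.]
0.4 16 [368. 468.] [261.  52.]
0.6 10 [379. 463.] [261.  37.]
0.6 16 [393. 463.] [261.  19.]
```

Arm a is down in both views, but its outer edge in the wrist view at about (263,92) fits anything from 0.1 to 0.2 rad. I'll press it gently inward near its tip to check it is fully locked.

```bash
cat > probe.py <<'E'
from arm import *
def probe(sg,s=47,pens=range(-8,9,1),lim=9):
    ax=(503.0,195.8)
    p,q=way(sg,ax,0.0,s=s,pen=-25)
    env.reach([p[0],p[1]+sg*10,345],q); env.move_l([p[0],p[1]+sg*10,p[2]],rate=160,f_stop=8); 
    env.hold(.1); f0=env.read_state()['force']
    for pen in [-12]+list(pens):
        p,q=way(sg,ax,0.0,s=s,pen=pen)
        hit=env.move_l(p,rot=q,rate=30,f_stop=lim); st=env.read_state()
        f=st['force']-f0; gap=(st['tool_pos']-way(sg,ax,0.0,s=s,pen=0)[0])[1]*sg
        print(pen,hit,'gap',round(gap,2),f.round(1),round(st['time_s'],2))
        if hit or abs(f[1])>lim: break
E
python3 - <<'E'
from probe import *
probe(1)
shot('scene','c_a4',(370,170,440,245),8)
E
```

```text
-12 False gap 12.1 [ 1.  -0.7  0.5] 31.51
-8 False gap 7.97 [ 1.7 -0.7  0.2] 31.79
-7 False gap 7.23 [ 1.2  1.4 -0.1] 32.04
-6 False gap 6.1 [ 0.6  2.  -0.2] 32.29
-5 False gap 4.96 [ 0.8  2.4 -0.6] 32.54
-4 False gap 3.9 [ 1.4  1.3 -1.3] 32.79
-3 False gap 2.89 [ 1.   0.9 -0.2] 33.04
-2 False gap 1.91 [ 0.4  0.9 -0.5] 33.29
-1 False gap 0.92 [ 1.1  1.4 -0.2] 33.54
0 False gap 0.28 [-0.3  3.1 -1. ] 33.79
1 False gap -0.3 [ 1.   5.8 -1.4] 34.04
2 False gap -0.9 [ 0.5  7.5 -2.9] 34.29
3 False gap -1.53 [ 0.5  8.6 -2.8] 34.54
4 False gap -2.17 [ 0.2 10.3 -3.6] 34.79
```

View pics/c_a4.png

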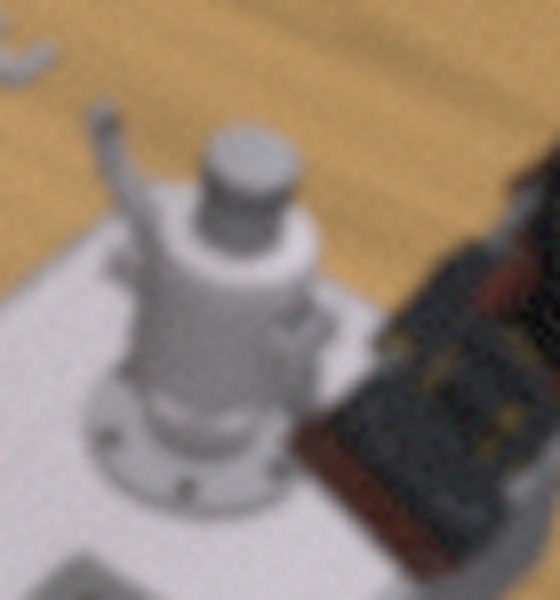

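Contact began about 7 mm out at roughly 2 N. The arm then moved in and turned stiff at gap ≈ 0, which is its down position, so it had still been about 0.15 rad open. I back off and look.

```bash
python3 - <<'E'
from push import *
st=env.read_state();p=st['tool_pos']
env.move_l([p[0],p[1]+35,p[2]+10],rate=120)
env.move_l([p[0],p[1]+35,345],rot=q0.as_quat(),rate=200)
env.reach([503,126,400],q0.as_quat()); env.hold(.2)
shot('scene','c_a5',(370,170,440,245),8)
shot('wrist','w_a5',(250,50,380,190),4)
print(env.read_state()['time_s'])
E
```

```text
37.4083
```

View pics/c_a5.png

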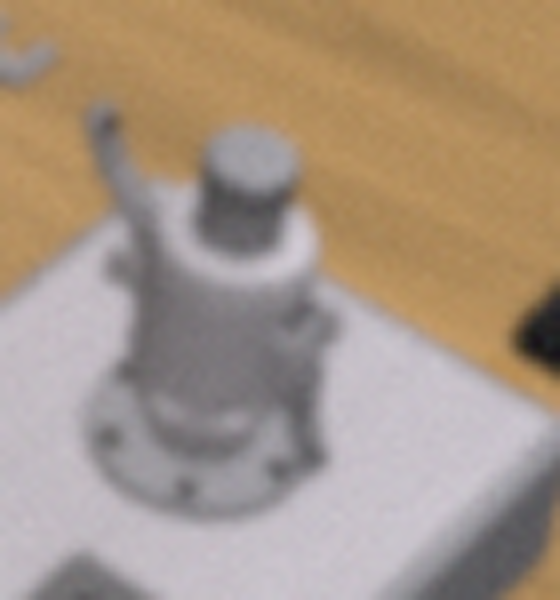

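View pics/w_a5.png

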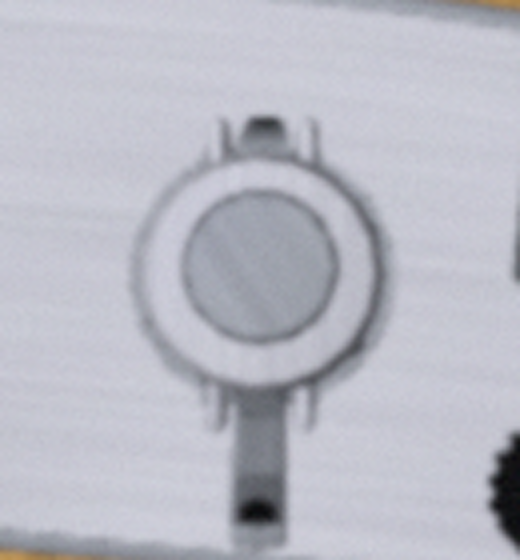

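Arm a's end is now at about (263,117) in the wrist view, which fits 0 rad, and it stayed there after release. Arm b is still raised. Next is arm b, with a final inward press.

```bash
python3 - <<'E'
from push import *
run(-1,[2.35,2.2,2.05,1.9,1.75,1.6,1.45,1.3,1.15,1.0,.85,.7,.55,.4,.25,.1],1,True)
ax=(503.0,195.8); f0=np.zeros(3)
for pen in (-2,0,2,4):
    p,q=way(-1,ax,0.0,s=47,pen=pen)
    hit=env.move_l(p,rot=q,rate=30,f_stop=9); st=env.read_state()
    print(pen,hit,round(-(st['tool_pos']-way(-1,ax,0,s=47)[0])[1],2),st['force'].round(1),round(st['time_s'],2))
    if hit or np.linalg.norm(st['force'])>10: break
E
```

```text
2.35 False [503.1 153.5 276. ] [0.9 1.5 1.9] 39.25
2.2 False [502.9 147.5 272. ] [0.3 1.5 1.5] 39.56
2.05 False [502.9 142.  267.4] [0.1 1.9 1.4] 39.87
1.9 False [502.9 137.3 262. ] [-0.1  0.3  0.5] 40.17
1.75 False [502.9 129.2 256.1] [0.1 2.  1.1] 40.54
1.6 False [502.8 121.3 249.6] [0.4 1.4 1.3] 40.92
1.45 False [502.8 114.5 242.7] [0.1 1.7 0.4] 41.28
1.3 False [502.8 108.7 235.7] [0.4 1.3 0.6] 41.63
1.15 False [502.9 102.3 228. ] [0.1 1.3 0.6] 42.01
1.0 False [503.1  98.4 220. ] [0.6 0.9 1.4] 42.37
0.85 False [503.   95.5 211.5] [-0.5 -0.   0.8] 42.72
0.7 False [502.7  93.6 203.1] [0.2 1.  0.5] 43.06
0.55 False [502.9  92.8 195.2] [0.  0.7 1.7] 43.39
0.4 False [502.9  92.9 187.5] [0.1 1.7 0. ] 43.72
0.25 False [502.9  93.9 180.2] [0.4 0.2 1.9] 44.02
0.1 False [503.1  98.9 175.9] [0.3 0.7 0.3] 44.32
-2 False 1.96 [ 1.  -1.9  1.4] 44.6
0 False 0.45 [ 0.9 -5.2  0.1] 44.85
2 False -0.93 [ 0.7 -9.2 -2.5] 45.1
4 False -2.16 [  0.1 -14.8  -2.1] 45.35
```

```bash
python3 - <<'E'
from push import *
st=env.read_state();p=st['tool_pos']
env.move_l([p[0],p[1]-35,p[2]+10],rate=120)
env.move_l([p[0],p[1]-35,345],rot=q0.as_quat(),rate=200)
env.reach([503,126,400],q0.as_quat()); env.hold(.2)
shot('wrist','w_b5',(250,50,380,190),4)
shot('scene','c_b5'); shot('side','s_b5')
print(env.read_state()['time_s'],env.read_state()['force'])
E
```

```text
47.55 [-0.53104876 -0.30449251 -0.20796952]
```

View pics/w_b5.png

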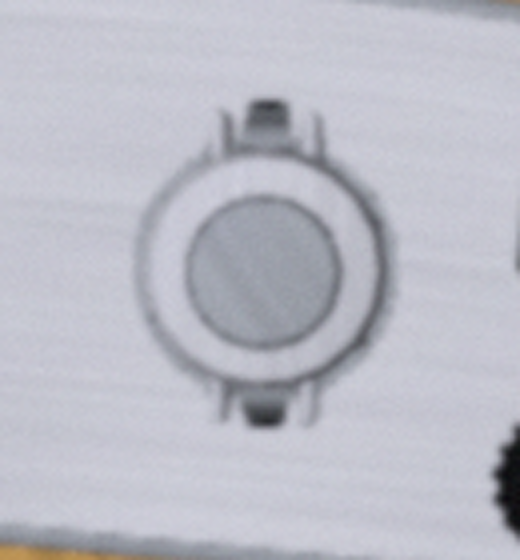

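View pics/s_b5.png

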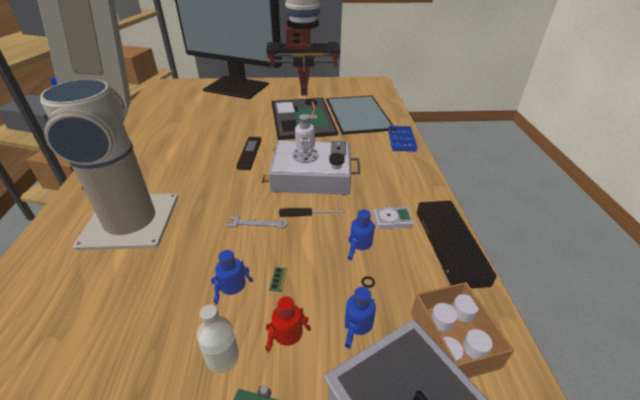

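View pics/c_b5.png

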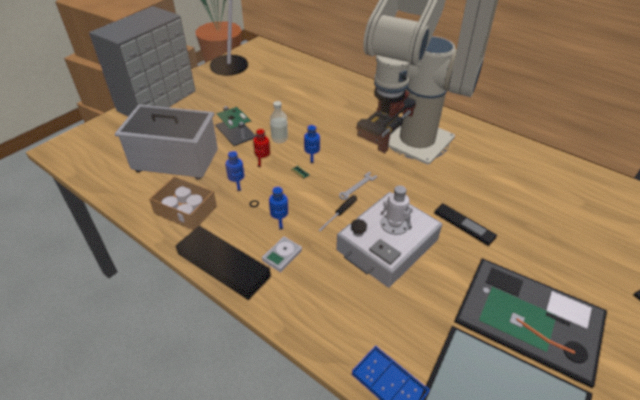

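```bash
python3 - <<'E'
from h import *
W=viewer.camera_params('wrist')
for n,z in (('w_re',221),('w_a3',221),('w_a5',220.2),('w_b5',220.2)):
    T=np.load(f'pics/{n}_T.npy'); im=cv2.imread(f'pics/{n}_raw.png')
    g=cv2.GaussianBlur(cv2.cvtColor(cv2.resize(im[50:190,250:380],None,fx=4,fy=4,interpolation=cv2.INTER_CUBIC),cv2.COLOR_BGR2GRAY),(5,5),0).astype(float)
    def circ(c,r0,r1,sign):
        pts=[]
        for a in np.linspace(0,2*np.pi,120,endpoint=False):
            if r0>90 and abs(np.sin(a))>.85: continue
            r=np.arange(r0,r1,.5); x=c[0]+r*np.cos(a); y=c[1]+r*np.sin(a)
            p=cv2.remap(g.astype(np.float32),x.astype(np.float32)[None],y.astype(np.float32)[None],1)[0]
            d=np.gradient(p)*sign; pts.append((x[d.argmax()],y[d.argmax()]))
        return np.array(pts)
    def fit(pts,z):
        P=np.array([plane(*ray('wrist',(250+u/4,50+v/4),W,T),z)[:2] for u,v in pts])
        for _ in range(4):
            A=np.c_[2*P,np.ones(len(P))]; s=np.linalg.lstsq(A,(P**2).sum(1),rcond=None)[0]
            r=np.sqrt(s[2]+s[0]**2+s[1]**2); e=abs(np.hypot(*(P-s[:2]).T)-r); P=P[e<max(.4,2*np.median(e))]
        return s[:2],2*r,len(P)
    c=(262,270)
    t=fit(circ(c,65,88,1),z); b=fit(circ(c,98,128,-1),z-36)
    print(n,'spig',t[0].round(2),round(t[1],2),t[2],'roof',b[0].round(2),round(b[1],2),b[2],'tilt xy',((t[0]-b[0])/36).round(3))
E
```

```text
w_re spig [502.35 195.97] 32.81 118 roof [502.31 195.85] 53.69 54 tilt xy [0.001 0.003]
w_a3 spig [502.44 196.61] 32.76 119 roof [502.29 196.32] 53.74 59 tilt xy [0.004 0.008]
w_a5 spig [502.21 197.4 ] 32.91 114 roof [502.15 196.12] 53.97 63 tilt xy [0.001 0.036]
w_b5 spig [502.18 194.07] 32.9 118 roof [502.24 194.98] 53.72 62 tilt xy [-0.002 -0.025]
```

```bash
python3 - <<'E'
from h import *
print(env.read_state()['time_s']); print(workorder.sign_off())
E
```

```text
47.55
the job is handed in; nothing more can be done
None
```

The breather coupling is on the adaptor and pushed home, both cam arms are down, and I handed the job in at 47.6 s. No verdict is reported at hand-in.

- **Pressing home:** the coupling slid past the O-ring under a light push, with the last wrist reading about 19 N upward. On release the spigot top sat within a few millimetres of the 221 mm expected at home, clearly not 10 mm high. Both arms were still raised.
- **Arm a:** after the first sweep it was still about 0.11 to 0.15 rad open. A slow inward press of about 10 N at the tip took it to its stop before I touched arm b.
- **Arm b:** I swept it down and pressed it in with about 15 N.
- **Last pictures:** the two arm ends sit equally far out, matching about 0 rad. No bystander looks moved (checked by eye), and the gripper is well clear.

Two checks were less clean:
- **Coupling lean:** pressing the arms in rocked the coupling slightly. It leans about 0.025 rad towards -y, inside the 0.05 limit, and I did not level it. It reached about 0.036 rad after arm a was pressed.
- **Force during the sweeps:** the wrist force read almost zero at each stop of the arm sweeps, not the expected 2 to 10 N. I relied on the inward presses and the pictures to judge that the arms were locked.

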